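# Walk the vial block round to its docking fence

## Task

Push the heavy metal vial block round on the bench, a corner at a time, until one of its long blue-banded sides lies flat against the docking fence and the whole block is between the fence's two yellow marks, then leave it standing there. Push gently with the fingertips on its metal sides only: do not grip, lift, tip or shove it, do not touch the vial caps on its top, and leave everything else on the bench where it stands.

Things in the scene. Friction and masses are not known exactly. Their poses are not given: they have to be found in the camera images.
- block: Loose aluminium block of capped vials, 90 mm along its x, 130 mm along y, 40 mm high, about 0.9 kg; slides with dry friction, stays where left, too wide to grip. Origin: centre of its underside. Its two long sides (-x and +x faces, 45 mm from the origin) bear a blue band; either may go to the fence. Short sides: plain, 65 mm from the origin. Starts 45 to 90 degrees out of line, either way.
- vials: The twelve vial caps fixed in the block's top, each 12 mm across, standing 8 mm above it (48 mm above the bench), 3 by 4; the outermost are 27 mm from the origin along x and 43.5 mm along y (centres). Origin and axes are the block's. Not to be touched.
- fence: Straight aluminium bar fixed to the bench, 32 mm high, 45 mm deep, 260 mm long along its y. Origin: bench level, middle of its front face; x points into the bar, so the block stands on the -x side (robot's side). Flat yellow painted marks, 6 mm wide, on its top and on the bench before it, centred 85 mm either side of the origin along y (164 mm clear between them).
- jar: Small white capped jar, 44 mm across, 42 mm high, beyond the fence's left end as the robot sees it (y positive). Origin under its centre. Leave alone.
- tub: White tub with blue cap, 48 mm across, 45 mm high, beyond the fence's right end (y negative). Origin under its centre. Leave alone.
- amber: Amber bottle, 70 mm across, 150 mm high, standing to one side. Origin under its centre. Leave alone.
- white: White bottle, 60 mm across, 120 mm high, standing to one side. Origin under its centre. Leave alone.
- beaker: Glass beaker, 68 mm across, 85 mm high, on the right. Origin under its centre. Leave alone.
- tipbox: Grey and blue pipette-tip box, 120 x 80 x 53 mm, on the left. Origin under its centre. Leave alone.
Things that resemble listed ones, but are neither listed nor needed, are in the scene too. What is shaped like the block but pink or red is not meant.

How it is judged (in metres and radians):
At the end, for the whole second after the job is handed in: A long side of the block lies against the fence: in line within 0.05 rad, block centre at most 50 mm from the fence face (45 is flush) and within 20 mm of the fence's middle along it (a mark may be overlapped by 3 mm); it stands flat and at rest (angle between the y axis of block and the y axis of fence, either way round below 0.05 rad and x of block in the frame of fence between -0.05 and -0.042 m and y of block in the frame of fence between -0.02 and 0.02 m and height (world z) of block below 0.004 m and angle between block's own z axis and vertical below 0.05 rad and linear speed of block below 0.01 m/s and angular speed of block below 0.05 rad/s); the robot touches nothing.
It fails at once if the block is lifted off the bench (height (world z) of block above 0.01 m).
It fails at once if the block is tipped (over 0.15 rad) (angle between block's own z axis and vertical above 0.15 rad).
It fails at once if the block is shoved (faster than 0.4 m/s) (linear speed of block above 0.4 m/s).
It fails at once if the vial caps are touched by the gripper or arm (over 1 N) (contact force between any of the fingers, the arm and vials above 1 N).
It fails at once if something else on the bench is moved (over 20 mm) (distance of any of jar, tub, amber, white, beaker, tipbox from where it was at the start of the episode above 0.02 m).
It also fails if it takes over 72 s, if anything falls off the work surface, if the arm or the gripper's body presses on something with over 40 N, if the wrist force passes 120 N, or if a joint passes its speed limit or range.

## Robot

A 6-joint arm with a two-finger parallel gripper is mounted at the origin on the work surface. World frame = base frame: x ahead of the robot, y to its left, z up, the work surface at z = 0. Lengths are in mm, angles in rad, forces in N, time in s.
With the tool pointing down it reaches from about 300 to 775 mm from the base axis. Payload 14.6 kg.
Tool frame: the origin (TCP) lies at the very end of the fingers, on their centre line; the grasp point (between the pads) lies 19 mm behind it; z points along the fingers, y is the line along which they close (so a half turn about z gives the same grasp; the last joint's range is limited). The gripper opens to 94 mm and grips with 3 to 60 N. Pads are 16 mm wide; open, the fingers measure 119 mm over their backs; the gripper's body (75 mm by 177 mm) begins 78 mm behind the grasp point.
Start: joints at [1.165, 0.3, 1.521, -0, 1.321, -0.067], TCP at [182.793, 518.725, 205.446] pointing down, gripper open.
Joint ranges: [-3.03, 3.03], [-0.79, 2.21], [0.23, 2.52], [-1.04, 4.18], [0, 3.07], [-2.55, 2.55]. Speed limits (rad/s): [2.22, 2.22, 2.57, 3.14, 3.14, 3.14].

## Interface

Orientations are given as [roll, pitch, yaw] about the fixed x, y, z axes, in that order (R = Rz(yaw) Ry(pitch) Rx(roll)).
In Python, from cell import manip, camera, get_calibration gives the robot as it stands. The module is installed in compiled form; this text tells all that it offers.
- The arm moves only by the tool jog_arm, never from a script. Its argument "plan" is one flat list of numbers, 6 for each row, row after row: the shift along the world's x, y, z in m, then the turn, a rotation vector about the world's x, y, z in degrees. A call has 1 to 20 rows; each row is the pose to reach, as a shift and turn from the pose commanded when the call began; what a row does not reach only later rows make up. A row lasts 1/10 s, in which the tool goes at most 50 mm and 8.59 degrees, less where a joint would pass 70% of its speed; a pose out of reach is approached as far as the arm can. A call with a gripper value outside its range is refused whole. "claw" is the finger opening in m, from 0 to 0.094, set as the call begins (left out, the last holds). The fingers move at their own pace and stop on an object; "force" is the grip in N (left out, the last holds). Time passes only in rows, so rows that repeat a pose let the fingers close. It gives the time, the measured TCP pose, the force, the opening and the grip force at its end, in the units of the state.
- manip.read_state(): the state, without advancing time (a new reading comes with each control period).
- camera(name): name is "scene" or "top" or "wrist"; returns (picture, depth): 420x560x3 uint8, red, green, blue; 420x560 float32, mm along the optical axis (not along the pixel's ray), 0 where there is no reading.
- get_calibration(name): a dict with "fx", "fy", "cx", "cy" (pixels), "k1" (the pictures are not rectified: a ray, as slopes to the right and down, at radius r is drawn at 1 + k1 r^2 times it, then the intrinsics apply), "origin" and "attitude" of the camera in the world. Camera axes: x right, y down, z forward; pixel columns grow to the right and rows downward; lengths in mm; the calibration is good to about 2 mm. A picture is of the moment at which its call begins: read the wrist's pose just before it. get_calibration takes no time and is no camera call; for the wrist camera it gives the pose at the moment of the call.
- manip.sign_off(): hands the job in; it is judged then, once.
The state is a dict: "clock": time; "joints": joint angles; "qd": joint speeds; "effort": joint torques, N m; "eef_pos": TCP position; "eef_rot": TCP orientation; "wrist_force": force on the tool from outside, world axes, zero at the start; "moment": the same for the moment, N m; "finger_gap": finger opening in mm; "finger_force": force on a finger pad.
Only numpy, scipy, OpenCV 4.12 (cv2) and the standard library are available. Lean on these libraries where they do the work, as an engineer would, in place of code of your own. Each camera call takes 0.05 s, during which the arm holds its last target. There are 200 camera calls.

## Working session

There is one attempt and no reset: what is moved stays moved. The work goes in short steps, Python scripts to look and compute and a tool call to move; the robot and the scene stay as the last step left them, time stands still between calls to the robot, and variables do not carry over. Pictures are saved under pics/ and viewed, at most 10 in all, crops included, and the job is handed in when it is done.

Besides the shell and the picture viewer there is one more tool, called after "Call:" by a JSON object that holds its "op" and its "data", one argument or row to a line. jog_arm: Moves the arm, as the interface text tells. Its arguments: {"type":"object","properties":{"plan":{"type":"array"},"claw":{"type":"number"},"force":{"type":"number"}},"required":["plan"]}

```bash
mkdir -p pics; ls; cat > h.py <<'E'
import numpy as np, cv2
from cell import manip, camera, get_calibration
from scipy.spatial.transform import Rotation as Ro
def att(c):
    a=np.array(c["attitude"],float)
    return a if a.shape==(3,3) else (Ro.from_euler('xyz',a).as_matrix() if a.size==3 else Ro.from_quat(a).as_matrix())
def ray(c,px):
    px=np.atleast_2d(np.array(px,float))
    K=np.array([[c["fx"],0,c["cx"]],[0,c["fy"],c["cy"]],[0,0,1]])
    u=cv2.undistortPoints(px[:,None],K,np.array([c["k1"],0,0,0,0.]))[:,0]
    return np.c_[u,np.ones(len(u))]@att(c).T
def plane(c,px,z):
    d=ray(c,px);o=np.array(c["origin"],float)
    return o+d*((z-o[2])/d[:,2])[:,None]
E
python3 - <<'E'
from h import *
for n in ("top","scene"):
    c=get_calibration(n);print(n,c)
    p,d=camera(n);cv2.imwrite(f"pics/{n}0.png",p[...,::-1]);np.save(f"{n}0.npy",d)
print(manip.read_state())
E
```

```text
pics
top {'fx': 414.4422907531387, 'fy': 414.4422907531387, 'cx': 282.040616813364, 'cy': 208.435842814304, 'k1': 0.022131397970873545, 'origin': array([ 395.78197456,   -1.75512172, 1175.30448028]), 'attitude': array([-3.00600665, -0.00754075, -1.54563329])}
scene {'fx': 511.43507560869, 'fy': 511.43507560869, 'cx': 284.9719223073933, 'cy': 216.53437982306187, 'k1': 0.0006443349099755939, 'origin': array([1268.07296043,  298.09614265,  948.01867707]), 'attitude': array([-2.43255387, -0.01620588,  1.98898254])}
{'clock': 0.1, 'joints': array([ 1.16536582e+00,  3.00416431e-01,  1.52149221e+00,  1.00628247e-05,
        1.32070994e+00, -6.65842959e-02]), 'qd': array([-2.39651979e-05, -2.84149630e-03, -1.58774948e-03, -1.42108174e-04,
       -4.86749624e-04, -5.02642781e-04]), 'effort': array([ 2.96052705e-03, -5.32644296e+01, -3.53281903e+01,  7.09686172e-02,
        2.35509127e-02, -7.56759050e-05]), 'eef_pos': array([182.72175318, 518.51967218, 204.95391314]), 'eef_rot': array([-3.14056964e+00, -7.79860697e-05,  2.80274390e+00]), 'wrist_force': array([-0.46666323, -0.72856325, -0.46815681]), 'moment': array([ 0.00582896, -0.05192977, -0.02922544]), 'finger_force': 0.0, 'finger_gap': 94.0800403040378}
```

View pics/top0.png

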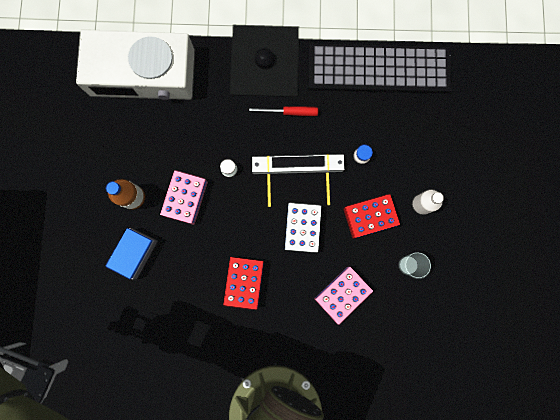

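View pics/scene0.png

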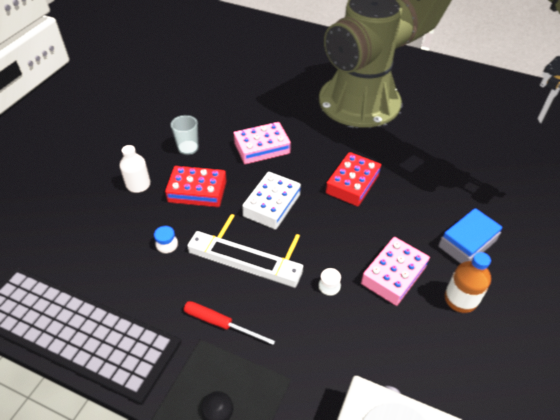

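The top view shows five block-shaped things: silver (303,228), red (372,215) and (244,283), pink (184,197) and (344,295). The silver one is the block, because the others are the excluded colours. The fence is at (298,163), with marks at (268,190) and (328,188).

```bash
python3 - <<'E'
from h import *
c=get_calibration("top");p=cv2.imread("pics/top0.png");d=np.load("top0.npy")
cv2.imwrite("pics/crop0.png",cv2.resize(p[140:265,225:385],None,fx=5,fy=4.8,interpolation=cv2.INTER_CUBIC))
h=cv2.cvtColor(p,cv2.COLOR_BGR2HSV)
def rect(m,z,name):
    n,l,s,ce=cv2.connectedComponentsWithStats(m.astype(np.uint8))
    k=1+np.argmax(s[1:,4]);
    ct=cv2.findContours((l==k).astype(np.uint8),cv2.RETR_EXTERNAL,cv2.CHAIN_APPROX_NONE)[0][0][:,0]
    w=plane(c,ct,z)[:,:2].astype(np.float32)
    (cx,cy),sz,a=cv2.minAreaRect(w);b=cv2.boxPoints(((cx,cy),sz,a))
    print(name,s[k],(cx,cy),sz,a,b.round().tolist())
def roi(x0,y0,x1,y1):
    m=np.zeros(h.shape[:2],bool);m[y0:y1,x0:x1]=1;return m
br=(h[...,2]>150)
rect(br&roi(275,198,330,260)|((h[...,1]>60)&(h[...,2]>60)&roi(275,198,330,260)),40,"block")
rect((h[...,2]>120)&roi(245,148,352,178),32,"fence")
y=(h[...,0]>20)&(h[...,0]<35)&(h[...,1]>120)&(h[...,2]>120)
rect(y&roi(260,173,280,215),0,"m1");rect(y&roi(318,173,340,215),0,"m2")
for n,q in dict(jar=(229,168),tub=(363,154),ftop=(258,164),btop=(296,228),white=(428,203),beaker=(415,265)).items():
    dd=d[q[1],q[0]];o=np.array(c["origin"])+ray(c,[q])[0]*dd;print(n,o.round())
E
```

```text
block [ 285  203   36   49 1513] (500.7618408203125, -63.987884521484375) (91.86082458496094, 129.21597290039062) 86.72639465332031 [[434.0, -106.0], [563.0, -114.0], [568.0, -22.0], [439.0, -14.0]]
fence [252 154  93  18 848] (683.4461669921875, -47.7110595703125) (46.46710205078125, 259.5525207519531) 2.9882733821868896 [[653.0, 81.0], [667.0, -179.0], [713.0, -176.0], [700.0, 83.0]]
m1 [267 174   4  33 102] (609.0650024414062, 33.73124313354492) (93.5624008178711, 8.656496047973633) 1.716841459274292 [[562.0, 37.0], [562.0, 28.0], [656.0, 31.0], [656.0, 39.0]]
m2 [326 173   4  32  98] (617.9389038085938, -136.12770080566406) (90.83027648925781, 8.662665367126465) 0.6386758685112 [[572.0, -132.0], [573.0, -141.0], [663.0, -140.0], [663.0, -131.0]]
jar [661. 145.  41.]
tub [ 710. -229.   45.]
ftop [677.  65.  30.]
btop [497. -46.  42.]
white [ 569. -392.   90.]
beaker [ 406. -384.    1.]
```

View pics/crop0.png

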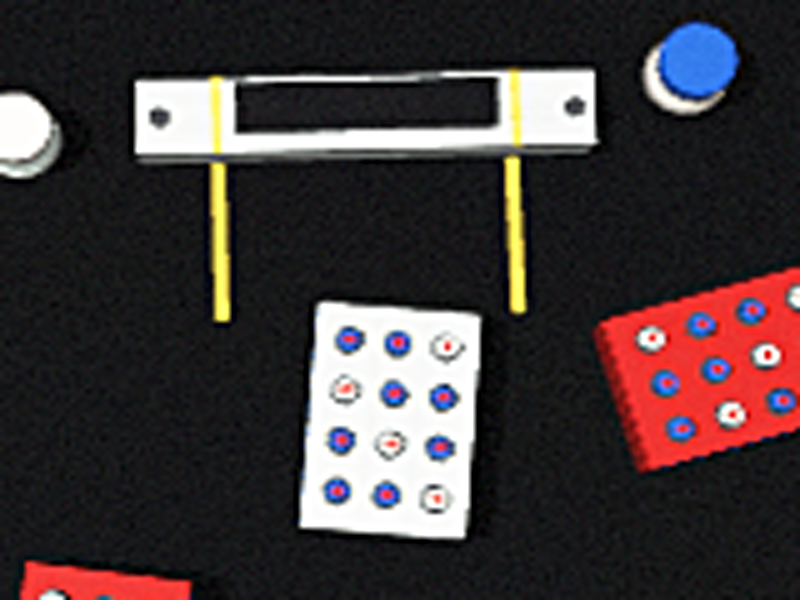

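Call:
{"op": "jog_arm", "data": {
  "plan": [0.03, -0.041, 0, 0, 0, 0, 0.06, -0.082, 0, 0, 0, 0, 0.09, -0.123, 0, 0, 0, 0, 0.12, -0.164, 0, 0, 0, 0, 0.15, -0.205, 0, 0, 0, 0, 0.18, -0.246, 0, 0, 0, 0, 0.21, -0.287, 0, 0, 0, 0, 0.24, -0.328, 0, 0, 0, 0, 0.27, -0.369, 0, 0, 0, 0, 0.3, -0.41, 0, 0, 0, 0, 0.33, -0.451, 0, 0, 0, 0, 0.36, -0.492, 0, 0, 0, 0, 0.37, -0.505, -0.03, 0, 0, 0, 0.37, -0.505, -0.07, 0, 0, 0, 0.37, -0.505, -0.1, 0, 0, 0, 0.37, -0.505, -0.13, 0, 0, 0, 0.37, -0.505, -0.13, 0, 0, 0, 0.37, -0.505, -0.13, 0, 0, 0],
  "claw": 0,
  "force": 10
}}

```text
clock: 1.9
eef_pos: [552.9, 13.8, 76.0]
eef_rot: [-3.141, -0.0, 2.803]
wrist_force: [0.2, 0.2, 0.2]
finger_gap: 0.7
finger_force: 0.0
```

```bash
python3 - <<'E'
from h import *
s=manip.read_state();print(s["eef_pos"],s["eef_rot"],s["clock"],s["joints"],s["finger_gap"])
a=camera("top")[0];b=camera("wrist")[0];c=get_calibration("wrist");print(c)
cv2.imwrite("pics/w1.png",b[...,::-1]);cv2.imwrite("pics/t1.png",a[...,::-1])
cv2.imwrite("pics/tw1.png",np.hstack([cv2.resize(a,None,fx=.71,fy=.71),cv2.resize(b,None,fx=.71,fy=.71)])[...,::-1])
E
```

```text
[552.92679746  13.75602334  76.047288  ] [-3.14148560e+00 -3.37019491e-04  2.80285168e+00] 1.9 [-4.13459274e-02  4.47046880e-01  1.64153107e+00 -4.14338991e-06
  1.05336830e+00 -1.27339925e+00] 0.6852475735900168
{'fx': 343.98384417850144, 'fy': 343.98384417850144, 'cx': 273.6025497466111, 'cy': 206.869219355695, 'k1': 0.02411333863148088, 'origin': array([482.57673157,  38.60482443, 256.11686634]), 'attitude': array([ 2.87965964e+00, -2.01234022e-03,  1.23218105e+00])}
```

View pics/tw1.png

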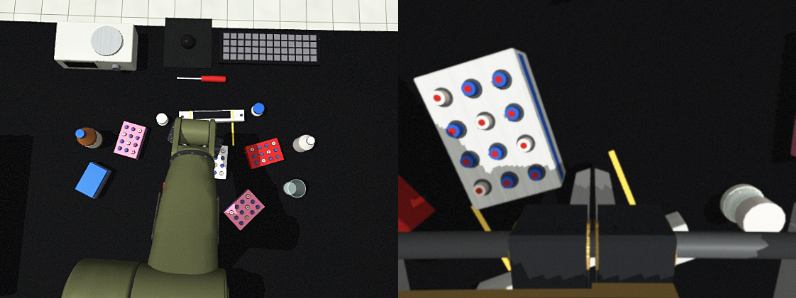

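The wrist view shows the silver block, with its blue-banded left side at (545,120). The closed fingers at (592,190) are beside the far end of that side, so I go down and start the first push.

Call:
{"op": "jog_arm", "data": {
  "plan": [0, 0, -0.02, 0, 0, 0, 0, 0, -0.04, 0, 0, 0, 0, 0, -0.055, 0, 0, 0, 0, 0, -0.062, 0, 0, 0, 0, -0.006, -0.062, 0, 0, 0, 0, -0.012, -0.062, 0, 0, 0, 0, -0.016, -0.062, 0, 0, 0, 0, -0.02, -0.062, 0, 0, 0, 0, -0.024, -0.062, 0, 0, 0, 0.002, -0.028, -0.062, 0, 0, 0, 0.003, -0.032, -0.062, 0, 0, 0, 0.004, -0.036, -0.062, 0, 0, 0, 0.005, -0.04, -0.062, 0, 0, 0, 0.006, -0.044, -0.062, 0, 0, 0, 0.007, -0.048, -0.062, 0, 0, 0, 0.008, -0.052, -0.062, 0, 0, 0, 0.009, -0.056, -0.062, 0, 0, 0, 0.009, -0.06, -0.062, 0, 0, 0, 0.01, -0.064, -0.062, 0, 0, 0]
}}

```text
clock: 3.9
eef_pos: [563.1, -50.2, 13.9]
eef_rot: [3.141, 0.0, 2.803]
wrist_force: [-0.0, 5.3, 3.4]
finger_gap: 0.5
finger_force: 2.4
```

```bash
cat >> h.py <<'E'
def block(name="wrist",save=None):
    c=get_calibration(name);p=camera(name)[0]
    if save: cv2.imwrite(save,p[...,::-1])
    r,g,b=[p[...,i].astype(int) for i in range(3)]
    m=((r>1.7*g+15)&(r>1.5*b)).astype(np.uint8)
    n,l,s,ce=cv2.connectedComponentsWithStats(m)
    amax=400 if name=="wrist" else 12
    q=[i for i in range(1,n) if 3<=s[i,4]<amax and s[i,2]<2.5*s[i,3]+2 and s[i,3]<2.5*s[i,2]+2]
    w=plane(c,ce[q],48)[:,:2]
    # keep dots whose surroundings (ring) are light or blue, not red/pink
    from scipy.spatial import cKDTree
    from scipy.sparse.csgraph import connected_components
    A=cKDTree(w).sparse_distance_matrix(cKDTree(w),36)
    lab=connected_components(A)[1]
    w=w[lab==np.bincount(lab).argmax()]
    (cx,cy),sz,a=cv2.minAreaRect(w.astype(np.float32))
    if sz[0]<sz[1]: L,W=sz[1],sz[0]; a+=90
    else: L,W=sz
    a=(a+90)%180-90
    print(len(w),"centre",round(cx,1),round(cy,1),"long axis deg",round(a,1),"size",round(L),round(W))
    return w
def st():
    s=manip.read_state();print(s["clock"],s["eef_pos"].round(1),"yaw",round(np.degrees(s["eef_rot"][2]),1),s["wrist_force"].round(1))
E
python3 - <<'E'
from h import *
st();print(block(save="pics/w2.png").round())
E
```

```text
3.9 [563.1 -50.2  13.9] yaw 160.6 [-0.   5.3  3.4]
12 centre 494.3 -80.1 long axis deg -27.6 size 87 54
[[ 443.  -84.]
 [ 456.  -60.]
 [ 468.  -36.]
 [ 469.  -97.]
 [ 481.  -73.]
 [ 494.  -49.]
 [ 495. -111.]
 [ 507.  -87.]
 [ 520.  -63.]
 [ 520. -124.]
 [ 533. -100.]
 [ 545.  -76.]]
```

Call:
{"op": "jog_arm", "data": {
  "plan": [0.003, 0.008, 0, 0, 0, 0, 0.003, 0.008, 0.03, 0, 0, 0, 0, 0.008, 0.065, 0, 0, 0, -0.03, -0.005, 0.075, 0, 0, 8, -0.06, -0.018, 0.075, 0, 0, 16, -0.09, -0.035, 0.075, 0, 0, 24, -0.12, -0.055, 0.075, 0, 0, 32, -0.145, -0.07, 0.075, 0, 0, 40, -0.147, -0.07, 0.06, 0, 0, 45, -0.147, -0.07, 0.04, 0, 0, 45, -0.147, -0.07, 0.015, 0, 0, 45, -0.147, -0.07, 0, 0, 0, 45, -0.144, -0.066, 0, 0, 0, 45, -0.142, -0.062, 0, 0, 0, 45, -0.14, -0.058, 0, 0, 0, 45, -0.138, -0.054, 0, 0, 0, 45, -0.136, -0.05, 0, 0, 0, 45, -0.134, -0.046, 0, 0, 0, 45, -0.132, -0.042, 0, 0, 0, 45, -0.13, -0.038, 0, 0, 0, 45]
}}

```text
clock: 5.95
eef_pos: [432.7, -88.1, 14.0]
eef_rot: [-3.141, -0.0, -2.695]
wrist_force: [-5.5, -3.9, 3.6]
finger_gap: 0.5
finger_force: 3.2
```

```bash
python3 - <<'E'
from h import *
st();block(save="pics/w3.png")
E
```

```text
5.95 [432.7 -88.1  14. ] yaw -154.4 [-5.5 -3.9  3.6]
2 centre 356.8 -178.1 long axis deg -45.5 size 29 0
```

```bash
sed -i 's/    w=plane(c,ce\[q\],48)\[:,:2\]/&\n    if near is not None: w=w[np.hypot(*(w-np.array(near)).T)<70]/; s/def block(name="wrist",save=None)/def block(name="wrist",save=None,near=None)/; s/else 12$/else 40/' h.py; python3 - <<'E'
from h import *
for n in ("scene","top"):
    try: print(n,block(n,save=f"pics/{n}3.png",near=(505,-70)).round().tolist())
    except Exception as e: print(n,e)
E
```

```text
scene attempt to get argmax of an empty sequence
1 centre 559.9 -81.6 long axis deg 0.0 size 0 0
top [[560.0, -82.0]]
```

View pics/scene3.png

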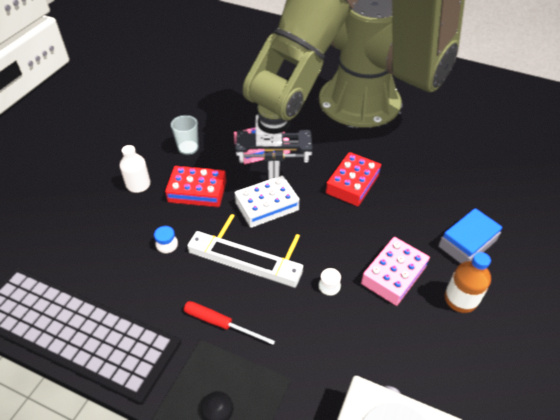

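The scene view shows the block at (267,202), turned about 50° and with its band towards the fence. The fingers are behind it at (273,172). For the pose I'll use the depth points at top height instead of the dots.

```bash
cat >> h.py <<'E'
def dblock(near,name="scene",R=95,zr=(34,44)):
    c=get_calibration(name);p,d=camera(name)
    v,u=np.nonzero(d>0)
    X=np.array(c["origin"])+ray(c,np.c_[u,v])*d[v,u][:,None]
    hsv=cv2.cvtColor(p,cv2.COLOR_RGB2HSV)[v,u]
    ok=(X[:,2]>zr[0])&(X[:,2]<zr[1])&(np.hypot(X[:,0]-near[0],X[:,1]-near[1])<R)&(hsv[:,2]>70)&(hsv[:,1]<120)
    m=np.zeros(d.shape,np.uint8);m[v[ok],u[ok]]=1
    m=cv2.morphologyEx(m,cv2.MORPH_OPEN,np.ones((3,3),np.uint8))
    n,l,s,_=cv2.connectedComponentsWithStats(m);k=1+np.argmax(s[1:,4])
    vv,uu=np.nonzero(l==k);w=plane(c,np.c_[uu,vv],40)[:,:2]
    (cx,cy),sz,a=cv2.minAreaRect(w.astype(np.float32))
    if sz[0]<sz[1]: L,W=sz[1],sz[0]; a+=90
    else: L,W=sz
    a=(a+90)%180-90
    print("depth",name,len(w),"centre",round(cx,1),round(cy,1),"long",round(a,1),"size",round(L),round(W),"zmed",np.median(X[ok,2]).round(1))
E
python3 - <<'E'
from h import *
dblock((505,-70))
E
```

```text
depth scene 1203 centre 508.2 -75.6 long -39.3 size 132 99 zmed 39.9
```

Call:
{"op": "jog_arm", "data": {
  "plan": [0.0022, 0.003, 0, 0, 0, 0, 0.0044, 0.006, 0, 0, 0, 0, 0.0066, 0.009, 0, 0, 0, 0, 0.0088, 0.012, 0, 0, 0, 0, 0.011, 0.015, 0, 0, 0, 0, 0.0132, 0.018, 0, 0, 0, 0, 0.0154, 0.021, 0, 0, 0, 0, 0.0176, 0.024, 0, 0, 0, 0, 0.02, 0.027, 0, 0, 0, 0, 0.0225, 0.03, 0, 0, 0, 0, 0.025, 0.0325, 0, 0, 0, 0, 0.0275, 0.035, 0, 0, 0, 0, 0.03, 0.0375, 0, 0, 0, 0]
}}

```text
clock: 7.45
eef_pos: [462.3, -50.6, 13.6]
eef_rot: [3.141, -0.001, -2.695]
wrist_force: [-8.4, -1.8, 7.8]
finger_gap: 0.6
finger_force: 4.1
```

```bash
python3 - <<'E'
from h import *
st();dblock((520,-65))
E
```

```text
7.45 [462.3 -50.6  13.6] yaw -154.4 [-8.4 -1.8  7.8]
depth scene 1268 centre 530.7 -63.8 long -62.7 size 128 97 zmed 40.0
```

Call:
{"op": "jog_arm", "data": {
  "plan": [0.003, 0.0015, 0, 0, 0, 0, 0.006, 0.003, 0, 0, 0, 0, 0.009, 0.0045, 0, 0, 0, 0, 0.012, 0.006, 0, 0, 0, 0, 0.015, 0.007, 0, 0, 0, 0, 0.018, 0.008, 0, 0, 0, 0, 0.021, 0.009, 0, 0, 0, 0, 0.024, 0.01, 0, 0, 0, 0, 0.026, 0.01, 0, 0, 0, 0]
}}

```text
clock: 8.4
eef_pos: [488.2, -40.3, 13.4]
eef_rot: [3.14, -0.002, -2.695]
wrist_force: [-7.9, 1.9, 4.9]
finger_gap: 0.8
finger_force: 3.9
```

```bash
python3 - <<'E'
from h import *
st();dblock((545,-60))
E
```

```text
8.4 [488.2 -40.3  13.4] yaw -154.4 [-7.9  1.9  4.9]
depth scene 1287 centre 554.2 -62.6 long -71.9 size 130 101 zmed 39.8
```

Call:
{"op": "jog_arm", "data": {
  "plan": [-0.01, -0.004, 0, 0, 0, 0, -0.02, -0.008, 0, 0, 0, 0, -0.03, -0.012, 0, 0, 0, 0]
}}

```text
clock: 8.75
eef_pos: [457.9, -53.1, 13.5]
eef_rot: [-3.141, 0.0, -2.695]
wrist_force: [-0.2, -0.1, -0.8]
finger_gap: 0.6
finger_force: 0.0
```

Call:
{"op": "jog_arm", "data": {
  "plan": [0, -0.005, 0, 0, 0, -7, 0, -0.01, 0, 0, 0, -14, 0, -0.014, 0, 0, 0, -21, 0, -0.014, 0, 0, 0, -22.6, 0, -0.014, 0, 0, 0, -22.6, 0, -0.014, 0, 0, 0, -22.6],
  "claw": 0.07
}}

```text
clock: 9.35
eef_pos: [458.6, -66.7, 13.5]
eef_rot: [-3.142, 0.0, -3.087]
wrist_force: [0.0, -0.4, 0.3]
finger_gap: 45.3
finger_force: 0.0
```

```bash
python3 - <<'E'
from h import *
st();block(near=(555,-62),save="pics/w5.png");dblock((555,-62))
try: block("scene",near=(555,-62),save="pics/s5.png")
except Exception as e: print(e)
E
```

```text
9.35 [458.6 -66.7  13.5] yaw -176.9 [ 0.  -0.4  0.3]
2 centre 519.1 -41.5 long axis deg -71.3 size 29 0
depth scene 1317 centre 556.8 -62.0 long -71.8 size 130 94 zmed 39.8
attempt to get argmax of an empty sequence
```

Call:
{"op": "jog_arm", "data": {
  "plan": [0.007, 0, 0, 0, 0, 0, 0.014, 0, 0, 0, 0, 0, 0.02, 0, 0, 0, 0, 0, 0.024, 0, 0, 0, 0, 0, 0.028, 0, 0, 0, 0, 0, 0.032, 0, 0, 0, 0, 0, 0.036, 0, 0, 0, 0, 0, 0.04, 0.001, 0, 0, 0, 0, 0.044, 0.002, 0, 0, 0, 0, 0.048, 0.003, 0, 0, 0, 0, 0.052, 0.004, 0, 0, 0, 0, 0.056, 0.005, 0, 0, 0, 0, 0.06, 0.006, 0, 0, 0, 0, 0.064, 0.007, 0, 0, 0, 0, 0.068, 0.008, 0, 0, 0, 0, 0.072, 0.009, 0, 0, 0, 0]
}}

```text
clock: 11.1
eef_pos: [530.0, -57.8, 13.1]
eef_rot: [3.141, -0.003, -3.09]
wrist_force: [-5.7, -2.3, 2.4]
finger_gap: 69.8
finger_force: 3.4
```

```bash
python3 - <<'E'
from h import *
st();dblock((585,-60))
print(manip.read_state()["finger_gap"],manip.read_state()["moment"])
b=camera("scene")[0];cv2.imwrite("pics/s6.png",cv2.resize(b[130:300,160:360],None,fx=4,fy=3.5)[...,::-1])
E
```

```text
11.1 [530.  -57.8  13.1] yaw -177.0 [-5.7 -2.3  2.4]
depth scene 1378 centre 586.2 -66.6 long -87.3 size 131 96 zmed 40.0
70.2576253502727 [-0.04381811  0.44610261 -0.10345608]
```

View pics/s6.png

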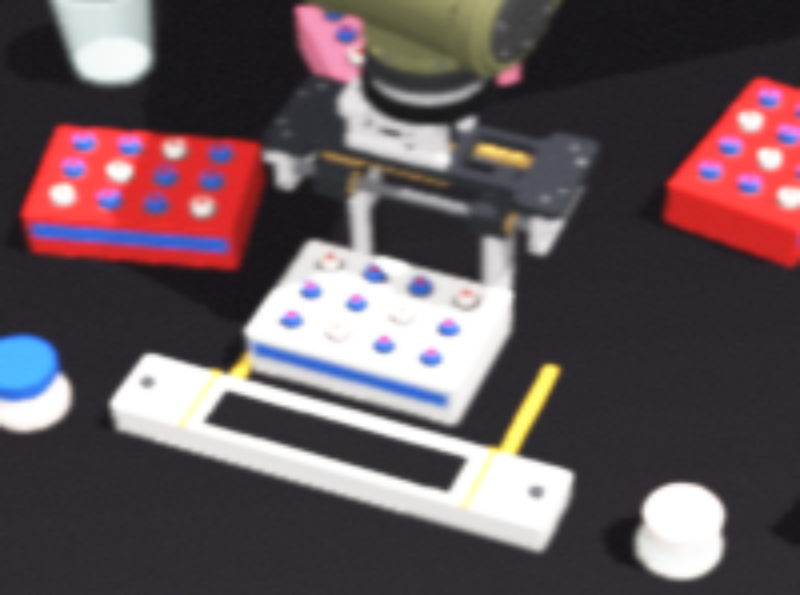

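The block is squared up and parallel to the fence, with a band facing it. It sits about 15 mm towards the right mark at (235,370). I'll nudge its right short end before docking.

Call:
{"op": "jog_arm", "data": {
  "plan": [-0.01, 0, 0, 0, 0, 0, -0.02, 0, 0.005, 0, 0, 0, -0.02, 0, 0.045, 0, 0, 0, -0.02, 0, 0.07, 0, 0, 0]
}}

```text
clock: 11.6
eef_pos: [510.3, -57.9, 85.7]
eef_rot: [-3.141, 0.001, -3.09]
wrist_force: [1.4, -0.2, -0.1]
finger_gap: 70.1
finger_force: 0.0
```

Call:
{"op": "jog_arm", "data": {
  "plan": [0.01, -0.035, 0, 0, 0, 0, 0.03, -0.07, 0, 0, 0, 0, 0.06, -0.105, 0, 0, 0, 0, 0.077, -0.107, 0, 0, 0, 0, 0.077, -0.107, 0, 0, 0, 0, 0.077, -0.107, 0, 0, 0, 0, 0.077, -0.107, 0, 0, 0, 0, 0.077, -0.107, 0, 0, 0, 0],
  "claw": 0
}}

```text
clock: 12.4
eef_pos: [587.3, -164.2, 83.8]
eef_rot: [-3.141, 0.0, -3.089]
wrist_force: [-0.7, -0.6, 0.6]
finger_gap: 9.3
finger_force: 0.0
```

```bash
python3 - <<'E'
from h import *
st();block(near=(585,-65),save="pics/w7.png");dblock((585,-65));block(near=(585,-65),name="top",save="pics/t7.png")
E
```

```text
12.4 [ 587.3 -164.2   83.8] yaw -177.0 [-0.7 -0.6  0.6]
12 centre 585.5 -65.2 long axis deg -87.0 size 87 54
depth scene 1389 centre 588.9 -66.5 long -86.8 size 131 95 zmed 39.8
2 centre 614.2 -37.9 long axis deg -88.5 size 30 0
```

Call:
{"op": "jog_arm", "data": {
  "plan": [0.001, 0, -0.03, 0, 0, 0, 0.001, 0, -0.055, 0, 0, 0, 0.001, 0, -0.07, 0, 0, 0, 0.001, 0, -0.07, 0, 0, 0, 0.001, 0.006, -0.07, 0, 0, 0, 0.001, 0.012, -0.07, 0, 0, 0, 0.001, 0.016, -0.07, 0, 0, 0, 0.001, 0.019, -0.07, 0, 0, 0, 0.001, 0.022, -0.07, 0, 0, 0, 0.001, 0.025, -0.07, 0, 0, 0, 0.001, 0.028, -0.07, 0, 0, 0, 0.001, 0.031, -0.07, 0, 0, 0, 0.001, 0.033, -0.07, 0, 0, 0, 0.001, 0.033, -0.07, 0, 0, 0]
}}

```text
clock: 13.95
eef_pos: [589.1, -132.2, 14.0]
eef_rot: [-3.14, 0.001, -3.09]
wrist_force: [0.2, -3.5, 2.4]
finger_gap: 0.1
finger_force: 2.0
```

```bash
python3 - <<'E'
from h import *
st();block(near=(585,-55),save="pics/w8.png");dblock((585,-55))
E
```

```text
13.95 [ 589.1 -132.2   14. ] yaw -177.0 [ 0.2 -3.5  2.4]
8 centre 571.9 -55.1 long axis deg -86.9 size 87 27
depth scene 1304 centre 588.5 -58.6 long -87.0 size 136 93 zmed 39.8
```

Call:
{"op": "jog_arm", "data": {
  "plan": [0, -0.01, 0, 0, 0, 0, 0, -0.018, 0.01, 0, 0, 0, 0, -0.018, 0.045, 0, 0, 0, -0.01, -0.018, 0.07, 0, 0, 0, -0.04, 0.01, 0.07, 0, 0, 0, -0.07, 0.04, 0.07, 0, 0, 0, -0.085, 0.07, 0.07, 0, 0, 0, -0.087, 0.078, 0.07, 0, 0, 0]
}}

```text
clock: 14.85
eef_pos: [500.5, -52.3, 84.2]
eef_rot: [3.141, -0.0, -3.088]
wrist_force: [-0.8, -0.7, 0.7]
finger_gap: 0.3
finger_force: 0.0
```

Call:
{"op": "jog_arm", "data": {
  "plan": [0, 0, -0.02, 0, 0, 0, 0, 0, -0.045, 0, 0, 0, 0, 0, -0.065, 0, 0, 0, 0, 0, -0.07, 0, 0, 0, 0, 0, -0.07, 0, 0, 0, 0.008, 0, -0.07, 0, 0, 0, 0.014, 0, -0.07, 0, 0, 0, 0.018, 0, -0.07, 0, 0, 0, 0.022, 0, -0.07, 0, 0, 0, 0.026, 0, -0.07, 0, 0, 0, 0.03, 0, -0.07, 0, 0, 0, 0.034, 0.001, -0.07, 0, 0, 0, 0.038, 0.001, -0.07, 0, 0, 0, 0.042, 0.001, -0.07, 0, 0, 0, 0.046, 0.001, -0.07, 0, 0, 0, 0.05, 0.001, -0.07, 0, 0, 0],
  "claw": 0.07
}}

```text
clock: 16.45
eef_pos: [550.8, -52.7, 13.4]
eef_rot: [3.141, -0.003, -3.089]
wrist_force: [-10.3, -0.5, 8.0]
finger_gap: 70.3
finger_force: 5.4
```

```bash
python3 - <<'E'
from h import *
st();dblock((605,-55))
E
```

```text
16.45 [550.8 -52.7  13.4] yaw -177.0 [-10.3  -0.5   8. ]
depth scene 1427 centre 606.8 -54.8 long -87.0 size 131 97 zmed 39.8
```

Call:
{"op": "jog_arm", "data": {
  "plan": [0.002, 0, 0, 0, 0, 0, 0.004, 0, 0, 0, 0, 0, 0.006, 0, 0, 0, 0, 0, 0.008, 0, 0, 0, 0, 0, 0.009, 0, 0, 0, 0, 0, 0.01, 0, 0, 0, 0, 0]
}}

```text
clock: 17.1
eef_pos: [559.3, -52.7, 13.4]
eef_rot: [3.141, -0.007, -3.089]
wrist_force: [-28.3, -0.2, 22.5]
finger_gap: 70.0
finger_force: 14.0
```

Call:
{"op": "jog_arm", "data": {
  "plan": [0.001, 0, 0, 0, 0, 0, 0.002, 0, 0, 0, 0, 0, 0.002, 0, 0, 0, 0, 0]
}}

```text
clock: 17.4
eef_pos: [559.3, -52.7, 13.4]
eef_rot: [3.14, -0.012, -3.089]
wrist_force: [-38.5, -1.3, 29.6]
finger_gap: 69.8
finger_force: 19.7
```

The force rises with no further motion, so the block is on the fence. I back off and check.

Call:
{"op": "jog_arm", "data": {
  "plan": [-0.003, 0, 0, 0, 0, 0, -0.008, 0, 0, 0, 0, 0, -0.02, 0, 0, 0, 0, 0, -0.035, 0, 0.01, 0, 0, 0, -0.05, 0, 0.05, 0, 0, 0, -0.06, 0, 0.09, 0, 0, 0, -0.09, 0, 0.12, 0, 0, 0, -0.09, -0.04, 0.13, 0, 0, 0, -0.09, -0.08, 0.13, 0, 0, 0, -0.09, -0.12, 0.13, 0, 0, 0, -0.09, -0.16, 0.13, 0, 0, 0, -0.09, -0.16, 0.13, 0, 0, 0]
}}

```text
clock: 18.6
eef_pos: [473.5, -216.4, 143.4]
eef_rot: [-3.141, 0.0, -3.093]
wrist_force: [0.4, -0.1, 0.2]
finger_gap: 70.3
finger_force: 0.0
```

```bash
python3 - <<'E'
from h import *
st()
for n in ("wrist","top"):
    try: block(n,near=(615,-53),save=f"pics/{n}9.png")
    except Exception as e: print(n,e)
dblock((615,-53),R=80)
b=camera("scene")[0];cv2.imwrite("pics/s9.png",b[...,::-1])
a=cv2.imread("pics/top9.png");
cv2.imwrite("pics/st9.png",np.hstack([cv2.resize(b[...,::-1][150:300,170:320],(400,400)),cv2.resize(a[130:260,235:365],(400,400))]))
E
```

```text
18.6 [ 473.5 -216.4  143.4] yaw -177.2 [ 0.4 -0.1  0.2]
wrist attempt to get argmax of an empty sequence
1 centre 641.7 -11.4 long axis deg 0.0 size 0 0
depth scene 1445 centre 616.7 -54.5 long -87.1 size 131 94 zmed 39.8
```

View pics/st9.png

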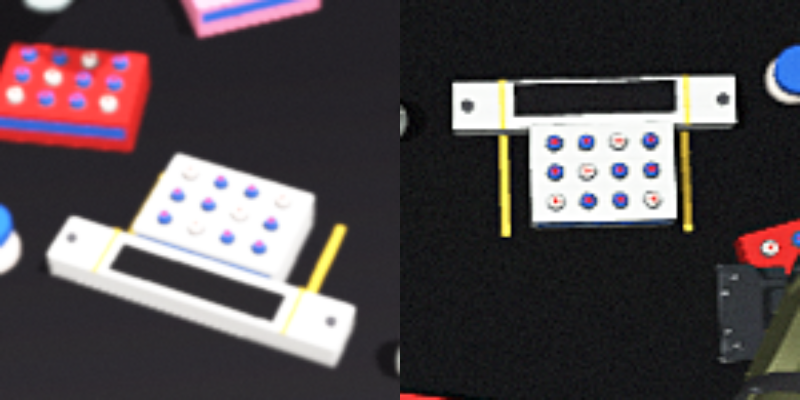

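The block sits flush on the fence. Its right edge at (676,170) is inside the right mark at (687,170), about 7 mm off centre and within the 20 mm allowed. I'm handing it in.

```bash
python3 -c "
from cell import manip
print(manip.sign_off())"
```

```text
the job is handed in; nothing more can be done
None
```

I handed the job in at about 19 s on the robot's clock, with the block's long banded side flat against the fence, about 7 mm off the fence's middle, between the yellow marks and clear of the robot; the verdict was not shown.

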